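Lock the counter rack with its quarter-turn T-key

TASK

Take the T-key, the pin with the flat paddle grip, out of the stand and pass its T-head through the slot of the lock plate in the sloped rack's window; feel for the slot, as the plate may sit a little up or down the slope. Push the key in against the spring, turn it a quarter turn clockwise to the stop and let it spring back up so that it is locked behind the plate, then let go. Leave the other two pins and the things around in place.

Things in the scene. Friction and masses are not known exactly. Their poses are not given: they have to be found in the camera images.
- key_mid (a point): T-key: middle of its 96 mm length, on its axis; z points up to the grip's end. Of the stand's three pins the only one with a flat paddle grip (black, 20 mm thick along x, 44 wide along y, 60 tall: 12 mm below to 48 above this point). Flange (steel, 36 diameter, 6 thick): underside 18 mm below. Then a 10 mm round shank, 18 mm long, then the T-head. 0.10-0.21 kg
- key_head (a point): centre of the T-head on the key's foot: steel bar 44 mm long (key y, parallel to the paddle's width) x 12 mm (key x) x 12 mm tall (key z), 42 mm below the key's middle. At the start it hangs under the stand's top
- stand: aluminium stand, 85 x 240 x 60 mm tall, origin under its centre. Its top, 10 mm thick, has three slots 18 (x) x 52 mm (y) at y = -75, 0, 75 mm; in each a pin hangs upright by its flange and lifts straight out (raise 35 mm or more). Which place holds the T-key varies
- window (a point): centre of the 68 x 68 mm window in the grey panel of the sloped rack, at the panel's upper face. z: the panel's normal, 30 degrees off vertical, leaning to the robot; x: up the slope; y: level. Panel 240 (x) x 220 (y) x 6 mm; bins up to 195 mm high stand 110 mm or more beyond this point. Under it lies the steel lock plate, top 6 mm below this point, 8 mm thick, with the slot
- panel: the same panel, axes as the window; origin 6 mm under the window's centre, level with the lock plate's top. The plate's slot: 16 mm (x) x 48 mm (y), 1.5 mm chamfer, at y = 0 and anywhere in x = -8 to +8 mm: NOT reported, find it by feel or by eye. The plate is stiff and stays put
- rack: rack with the panel, origin under its centre. Depths below the lock plate's top: plate ends at 8 mm; sprung disc at 18 mm (5 N, then 0.8 N per mm); low ribs reach to 13 mm. Turn with the head's upper side deeper than 13 mm; at 18 the flange meets the plate (14 N). Only clockwise from above, to a stop just past 90 degrees; let up, the head springs to 8 mm, held between rib and stop
- knob_pin_mid (a point): another pin in the stand, with a round black knob (32 mm diameter), no T-head; 18 mm above its flange's underside. Leave it
- block_pin_mid (a point): another pin in the stand, with a square black grip (30 x 30 x 34 mm), no T-head; 18 mm above its flange's underside. Leave it
- tape_at (a point): bystander: cardboard tape roll, 90 mm diameter, 24 mm tall, lying flat; point on its axis 30 mm above the table
- loose_bin_at (a point): bystander: black parts bin, 140 x 100 x 75 mm tall; point above its centre, 30 mm above the table
- carton_at (a point): bystander: cardboard carton 90 x 120 x 70 mm; point 30 mm above the table
- cup_at (a point): bystander: white cup, 76 mm diameter, 95 mm tall; point 30 mm above the table
- jar_at (a point): bystander: jar with black cap, 68 mm diameter, 100 mm tall; point 30 mm above the table
- driver_at (a point): bystander: screwdriver with black handle, 190 mm long, lying; point near its middle
- spanner_at (a point): bystander: steel spanner, 170 mm long, lying; point near its middle

How it is judged (in metres and radians):
On the way:
1. the T-head has been pushed through the slot, clear below the plate and its low ribs, with the key square to the panel (z of key_head in the frame of window below -0.0245 m and x of key_head in the frame of window between -0.014 and 0.014 m and y of key_head in the frame of window between -0.007 and 0.007 m and angle between the z axis of key_head and the z axis of window, either way round below 0.2 rad), for 0.05 s.
At the end, for the whole second after the job is handed in: T-key locked in the rack: T-head centre 16.5-22.8 mm below the window centre along the panel normal (sprung up under the plate), within 15 mm of it along and 7 mm across the slope, bar within 16 degrees of the slope direction, key within 9 degrees of the panel normal (z of key_head in the frame of window between -0.0228 and -0.0165 m and x of key_head in the frame of window between -0.015 and 0.015 m and y of key_head in the frame of window between -0.007 and 0.007 m and angle between the y axis of key_head and the x axis of window, either way round below 0.28 rad and angle between the z axis of key_head and the z axis of window, either way round below 0.16 rad); the robot touches nothing.
It fails at once if one of the other two pins is moved more than 25 mm (distance of any of knob_pin_mid, block_pin_mid from where it was at the start of the episode above 0.025 m).
It fails at once if a bystander (tape roll, loose bin, carton, cup, jar, screwdriver, spanner) is moved more than 40 mm (distance of any of tape_at, loose_bin_at, carton_at, cup_at, jar_at, driver_at, spanner_at from where it was at the start of the episode above 0.04 m).
It also fails if it takes over 54 s, if anything falls off the work surface, if the arm or the gripper's body presses on something with over 40 N, if the wrist force passes 120 N, or if a joint passes its speed limit or range.

ROBOT

A 6-joint arm with a two-finger parallel gripper is mounted at the origin on the work surface. World frame = base frame: x ahead of the robot, y to its left, z up, the work surface at z = 0. Lengths are in mm, angles in rad, forces in N, time in s.
With the tool pointing down it reaches from about 350 to 775 mm from the base axis. Payload 7.3 kg.
Tool frame: the origin (TCP) lies on the centre line of the jaws, within the pads' length; the fingertips stand 22 mm ahead of it and the grasp point (between the pads) lies 3 mm ahead of it (bot.finger_overhang is the distance from the TCP to the fingertips, in mm); y points along the fingers, z is the direction in which the jaws open and shut, and the axes are right-handed (so a half turn about y gives the same grasp; the last joint's range is limited). The gripper opens to 92 mm and grips with 3 to 60 N. Pads are 19 mm wide; open, the fingers measure 130 mm over their backs; the gripper's body (75 mm by 190 mm) begins 47 mm behind the grasp point.
Start: joints at [1.154, 0.342, 1.524, -0, 1.275, -0.146], TCP at [140.422, 505.89, 248.741] pointing down, gripper open.
Joint ranges: [-2.53, 2.53], [-0.77, 2.02], [0.04, 2.7], [-1, 4.14], [0.28, 2.66], [-3.11, 3.11]. Speed limits (rad/s): [2.57, 2.57, 3.14, 3.14, 3.14, 3.14].

INTERFACE

Orientations are given as [roll, pitch, yaw] about the fixed x, y, z axes, in that order (R = Rz(yaw) Ry(pitch) Rx(roll)).
In Python, from plant import bot, viewer, find_in, spot_point gives the robot as it stands.
- The arm moves only by the tool send_rows, never from a script. Its argument "moves" is a list of rows, each a list of 3 entries, a list of its own where there are three numbers: the shift along the tool's x, y, z in mm, then the turn, a rotation vector about the tool's x, y, z in degrees, then the finger opening in mm, from 0 to 91.8. A call has 1 to 20 rows; each row shifts and turns the pose as measured when the row begins, along the tool's axes as they then stand; what a row does not reach is not made up. A row lasts 1/8 s, in which the tool goes at most 62.5 mm and 10.7 degrees, less where a joint would pass 70% of its speed; a pose out of reach is approached as far as the arm can. A call with a gripper value outside its range is refused whole. The fingers move at their own pace and stop on an object; the grip force is fixed at half the most. Time passes only in rows, so rows that do not move let the fingers close. It gives the time, the measured TCP pose, the force and the opening at its end, in the units of the state.
- bot.get_obs(): the state, without advancing time (a new reading comes with each control period).
- viewer.capture(name): name is "scene" or "top"; returns the picture (480x640x3 uint8, blue, green, red); there is no depth.
- viewer.camera_model(name): a dict with "fx", "fy", "cx", "cy" (pixels), "rvec" (rotation vector, rad) and "tvec" (3), from world to camera coordinates, as OpenCV has them. Camera axes: x right, y down, z forward; pixel columns grow to the right and rows downward; lengths in mm; the calibration is good to about 2 mm. A picture is of the moment at which its call begins. camera_model takes no time and is no camera call.
- bot.close_job(): hands the job in, once; it reports no verdict.
Trained networks look in the newest picture that a camera, given by its name, has taken for a name from the list of things; names that differ only in an ending like _2 or _b are one class to them, and where a whole thing is asked for, a point or a joint stands for the part that bears it (a point fixed in the world has none). Each returns a list of dicts, best first, with "conf" (0 to 1); they miss things now and then, are a little off and sometimes report something else, mostly with a low value. They report only what shows in the picture. A call takes as long as a camera call.
- find_in(camera, thing): "extent" ([centre column, centre row, width, height] in pixels, round what is visible of it).
- spot_point(camera, thing): "point" ([column, row] in pixels: a listed point, or the origin of a listed thing).
The state is a dict: "time": time; "joint_positions": joint angles; "dq": joint speeds; "tau": joint torques, N m; "tool_pos": TCP position; "tcp_rot": TCP orientation; "contact_force": force on the tool from outside, world axes, zero at the start; "moment": the same for the moment, N m; "grip_width": finger opening in mm.
Only numpy, scipy, OpenCV 4.12 (cv2) and the standard library are available. Lean on these libraries where they do the work, as an engineer would, in place of code of your own. Each camera call takes 0.05 s, during which the arm holds its last target.

## Working session

There is one attempt and no reset: what is moved stays moved. The work goes in short steps, Python scripts to look and compute and a tool call to move; the robot and the scene stay as the last step left them, time stands still between calls to the robot, and variables do not carry over. Pictures are saved under pics/ and viewed, and the job is handed in when it is done.

Besides the shell and the picture viewer there is one more tool, called after "Request:" as name([rows], argument=value, ...), one row to a line, values as JSON. send_rows: Moves the arm, as the interface text tells. Its arguments: {"type":"object","properties":{"moves":{"type":"array","items":{"type":"array"}}},"required":["moves"]}

```bash
mkdir -p pics; ls; cat > h.py <<'E'
import numpy as np, cv2
from scipy.spatial.transform import Rotation as R
from plant import bot, viewer, find_in, spot_point
E
python3 - <<'E'
from h import *
o=bot.get_obs();print(o)
for c in ("scene","top"):
    im=viewer.capture(c); cv2.imwrite(f"pics/{c}0.png",im); print(c,viewer.camera_model(c))
    for t in ["key_mid","key_head","stand","window","panel","rack","knob_pin_mid","block_pin_mid"]:
        print(t,[(np.round(d["point"],1).tolist(),round(d["conf"],2)) for d in spot_point(c,t)][:2])
E
```

```text
pics
{'time': 0.0, 'joint_positions': array([ 1.15400345e+00,  3.42715196e-01,  1.52502923e+00, -5.17313198e-06,
        1.27538209e+00, -1.45991265e-01]), 'dq': array([-0.00061327, -0.00045206, -0.00063048,  0.0005407 , -0.00029074,
       -0.00011816]), 'tau': array([-1.22780824e-03, -4.31250894e+01, -2.44218117e+01,  7.16584269e-02,
        5.59301418e-02, -7.92515084e-05]), 'tool_pos': array([140.26170293, 505.52757107, 248.04457639]), 'tcp_rot': array([-1.57231459e+00,  2.18241975e-04, -2.70800265e-01]), 'contact_force': array([-0.40558959,  0.16438532, -0.23567947]), 'moment': array([-0.0321509 , -0.02186017, -0.01668123]), 'grip_width': 91.98185017399871}
scene {'fx': 451.5228248938768, 'fy': 451.5228248938768, 'cx': 320.1414645168513, 'cy': 244.0547781996839, 'rvec': array([ 1.65361434,  1.67115553, -0.82183949]), 'tvec': array([ -13.34768391, -246.08170794, 1500.20678199])}
key_mid [([168.6, 254.4], 0.76)]
key_head [([175.3, 269.1], 0.64)]
stand [([205.2, 285.6], 0.91), ([390.5, 284.7], 0.64)]
window [([394.4, 242.1], 0.57)]
panel [([395.1, 249.5], 0.74)]
rack [([393.1, 288.8], 0.93), ([394.5, 248.8], 0.54)]
knob_pin_mid [([199.4, 251.4], 0.75)]
block_pin_mid []
top {'fx': 442.29596746919447, 'fy': 442.29596746919447, 'cx': 324.69585725993386, 'cy': 235.4972673284252, 'rvec': array([ 2.21148729, -2.17020769,  0.12627086]), 'tvec': array([ 18.31957902, 533.26716943, 873.29389497])}
key_mid [([508.7, 227.6], 0.73)]
key_head [([494.1, 228.9], 0.86), ([504.0, 229.0], 0.57)]
stand [([451.9, 230.6], 0.71)]
window [([239.5, 210.9], 0.63)]
panel [([239.4, 212.6], 0.66), ([211.2, 316.8], 0.64)]
rack [([249.7, 217.3], 0.79)]
knob_pin_mid [([465.2, 224.9], 0.8), ([451.4, 230.4], 0.19)]
block_pin_mid [([430.1, 221.3], 0.57), ([137.5, 201.1], 0.44)]
```

View pics/scene0.png

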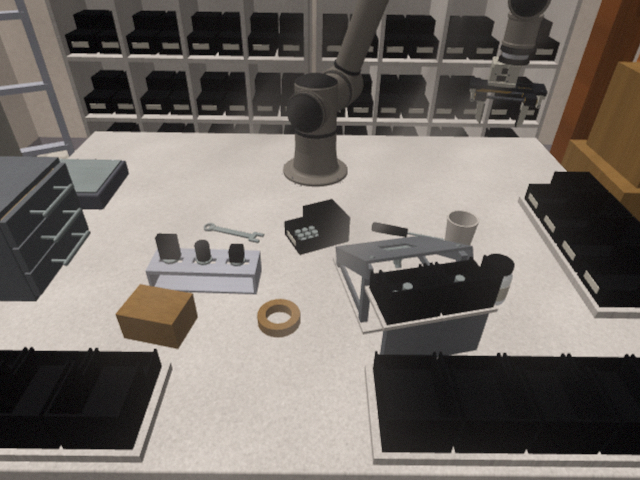

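View pics/top0.png

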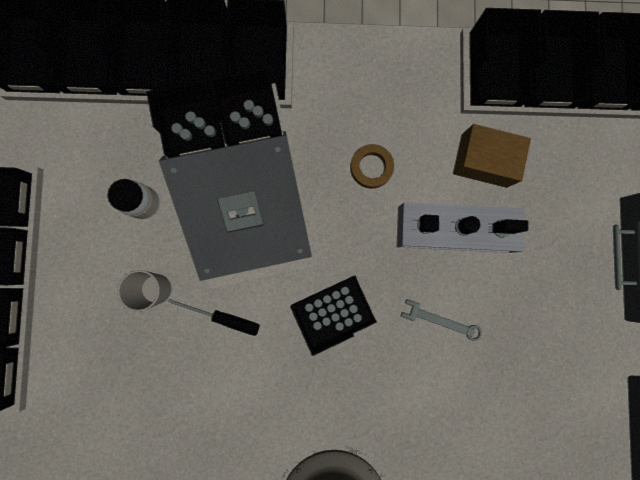

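```bash
cat >> h.py <<'E'
def cam(c):
    m=viewer.camera_model(c);K=np.array([[m['fx'],0,m['cx']],[0,m['fy'],m['cy']],[0,0,1]])
    return K,cv2.Rodrigues(m['rvec'])[0],np.array(m['tvec'],float)
def ray(c,p):
    K,Rm,t=cam(c);d=Rm.T@np.linalg.inv(K)@np.array([p[0],p[1],1]);return -Rm.T@t,d/np.linalg.norm(d)
def proj(c,P):
    K,Rm,t=cam(c);q=(K@(Rm@np.atleast_2d(P).T+t[:,None])).T;return q[:,:2]/q[:,2:]
def tri(obs):
    A=np.zeros((3,3));b=np.zeros(3)
    for c,p in obs:
        o,d=ray(c,p);M=np.eye(3)-np.outer(d,d);A+=M;b+=M@o
    P=np.linalg.solve(A,b)
    return P,[np.linalg.norm(np.cross(P-ray(c,p)[0],ray(c,p)[1])) for c,p in obs]
def atz(c,p,z):
    o,d=ray(c,p);return o+d*(z-o[2])/d[2]
E
python3 - <<'E'
from h import *
D=dict(key_mid=[(168.6,254.4),(508.7,227.6)],key_head=[(175.3,269.1),(494.1,228.9)],stand=[(205.2,285.6),(451.9,230.6)],window=[(394.4,242.1),(239.5,210.9)],panel=[(395.1,249.5),(239.4,212.6)],rack=[(393.1,288.8),(249.7,217.3)],knob=[(199.4,251.4),(465.2,224.9)])
for k,(a,b) in D.items(): print(k,*[np.round(x,1) for x in tri([("scene",a),("top",b)])])
for c in("scene","top"): print(c,ray(c,(320,240)))
E
```

```text
key_mid [ 551.1 -326.7   71.6] [0.6 0.6]
key_head [ 552.8 -317.2   29.4] [0.9 0.9]
stand [ 553.1 -251.2  -21.3] [5.2 5.2]
window [564.6 179.5 124.5] [5.2 5.2]
panel [564.3 183.2 104.2] [5. 5.]
rack [570.4 185.   -6.8] [0.1 0.1]
knob [ 554.2 -247.    81.1] [7.8 7.8]
scene (array([1347.81484143,    9.27201204,  703.32349554]), array([-0.80540123,  0.00441399, -0.59271357]))
top (array([455.39014542,  53.49900424, 914.93681747]), array([ 0.0760932 , -0.01764586, -0.99694456]))
```

```bash
python3 - <<'E'
from h import *
def crop(c,x,y,w,h,s,n):
    im=cv2.imread(f"pics/{c}0.png")[y:y+h,x:x+w]; im=cv2.convertScaleAbs(im,alpha=1.5,beta=15);cv2.imwrite(f"pics/{n}.png",cv2.resize(im,None,fx=s,fy=s,interpolation=cv2.INTER_CUBIC))
crop("top",390,190,150,70,5,"a1");crop("top",150,120,170,170,3.5,"a2");crop("scene",130,220,150,80,5,"a3");crop("scene",320,220,190,110,4,"a4")
E
```

```text
(no output)
```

View pics/a1.png

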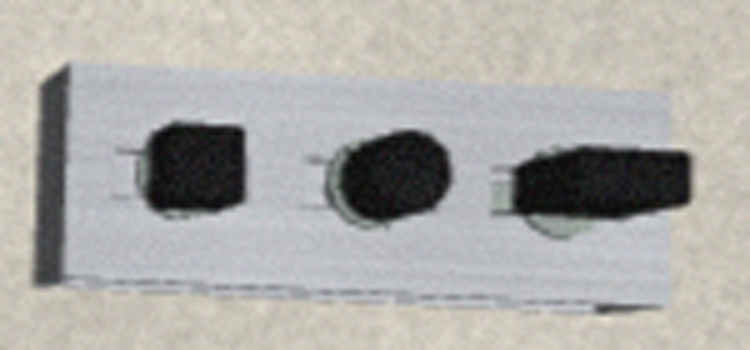

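View pics/a2.png

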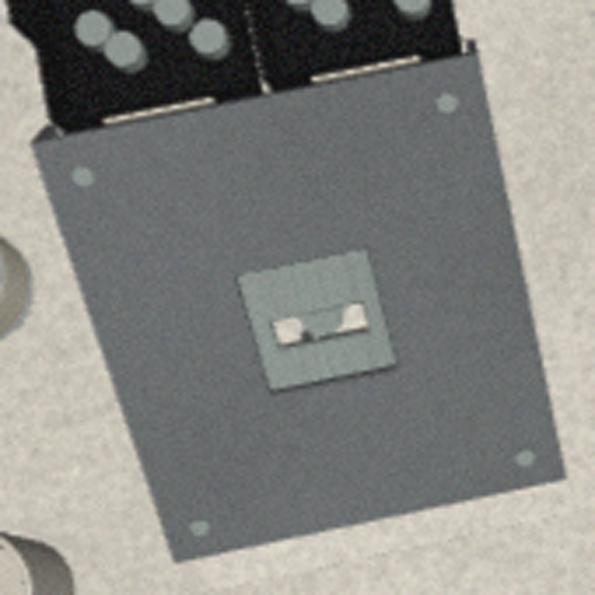

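View pics/a3.png

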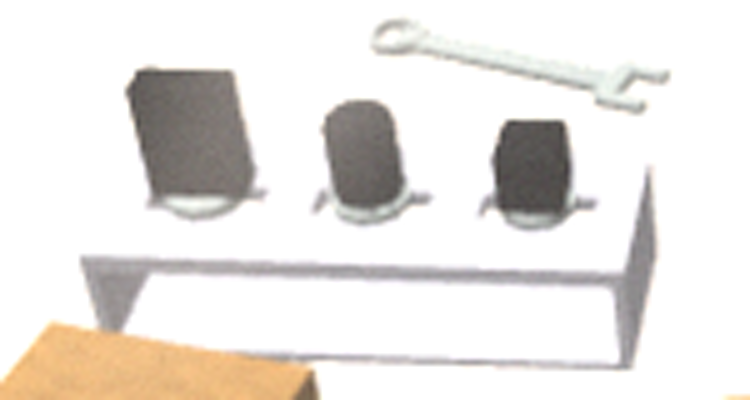

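View pics/a4.png

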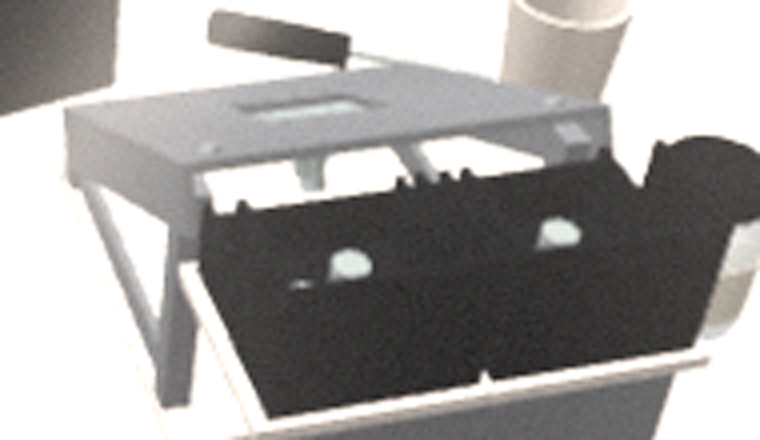

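```bash
python3 - <<'E'
from h import *
from scipy.optimize import least_squares
T=lambda a,s,o: [(p[0]/s+o[0],p[1]/s+o[1]) for p in a]
top=T([(32,143),(478,52),(565,478),(175,560),(240,274),(367,250),(397,365),(270,391)],3.5,(150-.4,120-.4))
sc=T([(608,108),(187,166),(66,108),(385,69),(385,108),(262,124),(235,105),(355,92)],4,(320-.4,220-.4))
P=np.array([[120,110,0],[120,-110,0],[-120,-110,0],[-120,110,0]],float)
W=np.array([[34,34,0],[34,-34,0],[-34,-34,0],[-34,34,0]],float)
# window corners in top: lower edge of near side: plate visible bounded by upper face edges/ walls
def Rw(y):
    c,s=np.cos(y),np.sin(y);C,S=np.cos(np.pi/6),.5
    x=np.array([C*c,C*s,S]);z=np.array([-S*c,-S*s,C]);return np.column_stack([x,np.cross(z,x),z])
A=np.vstack([P,W])
def f(v,dbg=0):
    X=A@Rw(v[3]).T+v[:3]
    rt=(proj("top",X)-top); rs=(proj("scene",X)-sc)
    if dbg: print(np.round(rt,1).tolist(),"\n",np.round(rs,1).tolist())
    return np.r_[rt.ravel(),rs.ravel()]
r=least_squares(f,[565,180,120,.2],loss="soft_l1");v=r.x;f(v,1);print("window",v,np.degrees(v[3]))
Rm=Rw(v[3]);print(Rm)
# slot corners
for p in T([(272,322),(365,303),(369,330),(279,347)],3.5,(149.6,119.6)):
    o,d=ray("top",p);n=Rm[:,2];q=v[:3]-6*n;X=o+d*(n@(q-o))/(n@d);print("slot",np.round(Rm.T@(X-v[:3]),1))
# stand: top corners
st=T([(70,62),(672,92),(666,308),(62,280)],5,(389.6,189.6))
ss=T([(652,165),(625,268),(80,257)],5,(129.6,219.6))
S=np.array([[42.5,120,60],[42.5,-120,60],[-42.5,-120,60],[-42.5,120,60]],float)
def g(v,dbg=0):
    X=S@R.from_euler('z',v[2]).as_matrix().T+[v[0],v[1],0]
    rt=proj("top",X)-st; rs=(proj("scene",X)[[3,0,1]]-ss)
    if dbg: print(np.round(rt,1).tolist(),"\n",np.round(rs,1).tolist())
    return np.r_[rt.ravel(),rs.ravel()]
r=least_squares(g,[553,-250,-.05],loss="soft_l1");v=r.x;g(v,1);print("stand",v,np.degrees(v[2]))
Z=R.from_euler('z',v[2]).as_matrix();K=Z@[0,-75,78]+[v[0],v[1],0];print("key",K)
# paddle check: top corners
B=np.array([[x,y,z] for z in(-12,48) for x,y in((10,22),(10,-22),(-10,-22),(-10,22))],float)
for c in("top","scene"):
    im=cv2.imread(f"pics/{c}0.png");x0,y0,w,h=(390,190,150,70) if c=="top" else (130,220,150,80)
    im=cv2.resize(im[y0:y0+h,x0:x0+w],None,fx=5,fy=5,interpolation=cv2.INTER_CUBIC);im=cv2.convertScaleAbs(im,alpha=1.3,beta=30)
    q=(proj(c,B@Z.T+K)-[x0,y0]+.5)*5-.5
    for i in range(4):
        for a,b in((i,(i+1)%4),(4+i,4+(i+1)%4),(i,i+4)): cv2.line(im,*[tuple(int(round(t)) for t in q[k]) for k in(a,b)],(0,0,255),1)
    cv2.imwrite(f"pics/b_{c}.png",im)
E
```

```text
[[0.5, -0.4], [0.8, 0.3], [0.9, -0.0], [0.4, 0.3], [-0.7, 0.1], [0.6, -0.7], [0.5, 0.6], [0.6, 0.7]] 
 [[2.3, 0.0], [0.1, 0.1], [0.3, -0.0], [6.6, -1.3], [3.6, -0.2], [3.9, -0.1], [0.1, 0.9], [-1.3, 0.4]]
window [5.65762968e+02 1.84038016e+02 1.12787569e+02 2.27661143e-01] 13.044022658320852
[[ 0.8436793  -0.22569964 -0.48709847]
 [ 0.19546162  0.97419694 -0.11284982]
 [ 0.5         0.          0.8660254 ]]
slot [ 2.9 24.8 -6. ]
slot [  2.9 -24.4  -6. ]
slot [-12.4 -23.   -6. ]
slot [-11.5  24.9  -6. ]
[[0.3, -0.2], [0.5, -0.1], [1.4, -0.4], [0.6, -0.7]] 
 [[1.3, -3.0], [1.3, 0.1], [1.1, -1.1]]
stand [ 5.53271269e+02 -2.43804777e+02 -2.89798592e-02] -1.6604236241911037
key [ 551.09808352 -318.77328502   78.        ]
```

View pics/b_top.png

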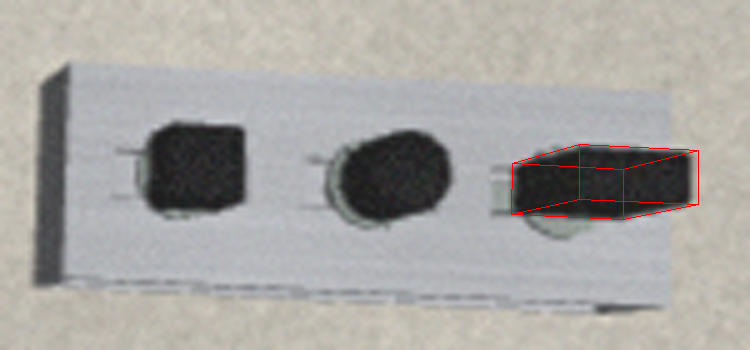

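View pics/b_scene.png

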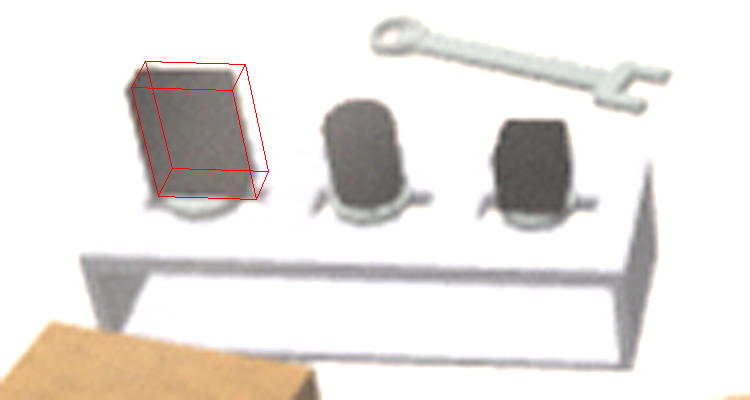

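```bash
cat >> h.py <<'E'
WIN=np.array([565.8,184.0,112.8]);YAW=0.2277
def Rw(y=YAW):
    c,s=np.cos(y),np.sin(y);C,S=np.cos(np.pi/6),.5
    x=np.array([C*c,C*s,S]);z=np.array([-S*c,-S*s,C]);return np.column_stack([x,np.cross(z,x),z])
def toolR(ahead,open_): # columns: x,y,z
    y=ahead/np.linalg.norm(ahead);z=open_-y*(open_@y);z/=np.linalg.norm(z);return np.column_stack([np.cross(y,z),y,z])
def cur():
    o=bot.get_obs();return np.array(o['tool_pos']),R.from_euler('xyz',o['tcp_rot']).as_matrix(),o
def plan(wps,g,start=None):
    """wps: list of (pos,R,n)"""
    p,M=start if start else cur()[:2]
    out=[]
    for P,T,n in wps:
        w=R.from_matrix(M.T@T).as_rotvec()
        p0,M0=p,M
        for i in range(n):
            pn=p0+(P-p0)*(i+1)/n;Mn=M0@R.from_rotvec(w*(i+1)/n).as_matrix()
            out.append([np.round(M.T@(pn-p),1).tolist(),np.round(np.degrees(R.from_matrix(M.T@Mn).as_rotvec()),1).tolist(),g]);p,M=pn,Mn
    return out
KEY=np.array([551.1,-318.8,78.]);ks=-0.029
RG=toolR(np.array([0,0,-1.]),np.array([np.cos(ks),np.sin(ks),0]))
E
python3 - <<'E'
from h import *
p,M,o=cur();print(M)
for r in plan([(np.array([420,200,240.]),M,9),(np.array([551,-319,200.]),RG,11)],70):print(r)
E
```

```text
[[ 9.63551705e-01  4.46424688e-05  2.67522166e-01]
 [-2.67522170e-01  1.21160356e-04  9.63551698e-01]
 [ 1.06022458e-05 -9.99999992e-01  1.28687118e-04]]
[[39.0, 1.0, -24.4], [0.0, 0.0, 0.0], 70]
[[39.0, 1.0, -24.4], [0.0, 0.0, 0.0], 70]
[[39.0, 1.0, -24.4], [0.0, 0.0, 0.0], 70]
[[39.0, 1.0, -24.4], [0.0, 0.0, 0.0], 70]
[[39.0, 1.0, -24.4], [0.0, 0.0, 0.0], 70]
[[39.0, 1.0, -24.4], [0.0, 0.0, 0.0], 70]
[[39.0, 1.0, -24.4], [0.0, 0.0, 0.0], 70]
[[39.0, 1.0, -24.4], [0.0, 0.0, 0.0], 70]
[[39.0, 1.0, -24.4], [0.0, 0.0, 0.0], 70]
[[24.1, 3.6, -42.3], [-0.0, 6.9, -0.0], 70]
[[29.0, 3.6, -39.1], [-0.0, 6.9, -0.0], 70]
[[33.5, 3.6, -35.3], [-0.0, 6.9, -0.0], 70]
[[37.5, 3.6, -31.0], [-0.0, 6.9, -0.0], 70]
[[41.0, 3.6, -26.2], [-0.0, 6.9, -0.0], 70]
[[43.8, 3.6, -21.1], [-0.0, 6.9, -0.0], 70]
[[46.1, 3.6, -15.7], [-0.0, 6.9, -0.0], 70]
[[47.6, 3.6, -10.0], [-0.0, 6.9, -0.0], 70]
[[48.5, 3.6, -4.2], [-0.0, 6.9, -0.0], 70]
[[48.6, 3.6, 1.7], [-0.0, 6.9, -0.0], 70]
[[48.1, 3.6, 7.5], [-0.0, 6.9, -0.0], 70]
```

Request:
send_rows([
  [[39,0,-24],[0,0,0],70],
  [[39,1,-24],[0,0,0],70],
  [[39,1,-24],[0,0,0],70],
  [[39,1,-24],[0,0,0],70],
  [[39,1,-24],[0,0,0],70],
  [[39,1,-24],[0,0,0],70],
  [[39,1,-24],[0,0,0],70],
  [[39,1,-24],[0,0,0],70],
  [[39,1,-24],[0,0,0],70],
  [[24,3,-42],[0,7,0],70],
  [[29,3,-39],[0,7,0],70],
  [[33,3,-35],[0,7,0],70],
  [[37,3,-31],[0,7,0],70],
  [[41,3,-26],[0,7,0],70],
  [[44,3,-21],[0,7,0],70],
  [[46,3,-16],[0,7,0],70],
])

```text
time: 2.9
tool_pos: [512.1, -143.0, 219.8]
tcp_rot: [-1.562, 0.0, -1.147]
contact_force: [0.1, 0.4, -0.0]
grip_width: 70.0
```

```bash
python3 - <<'E'
from h import *
p,M,o=cur();print(p,M,o['joint_positions'])
for r in plan([(np.array([551,-319,200.]),RG,5)],70):print(r)
E
```

```text
[ 512.11663372 -142.98019455  219.78887016] [[ 4.11246192e-01  7.89440852e-03  9.11490125e-01]
 [-9.11524306e-01  3.67285984e-03  4.11229802e-01]
 [-1.01359419e-04 -9.99962093e-01  8.70639487e-03]] [-0.42015026  0.37560798  1.55728164  0.00704472  1.20300154 -0.84648487]
[[35.3, 3.9, -7.4], [-0.1, 5.2, -0.0], 70]
[[35.8, 3.9, -4.2], [-0.1, 5.2, -0.0], 70]
[[36.0, 3.9, -0.9], [-0.1, 5.2, -0.0], 70]
[[36.0, 3.9, 2.3], [-0.1, 5.2, -0.0], 70]
[[35.6, 4.0, 5.6], [-0.1, 5.2, -0.0], 70]
```

Request:
send_rows([
  [[35,4,-7],[0,5,0],70],
  [[36,4,-4],[0,5,0],70],
  [[36,4,-1],[0,5,0],70],
  [[36,4,2],[0,5,0],70],
  [[35,4,5],[0,5,0],70],
  [[0,0,0],[0,0,0],70],
])

```text
time: 3.65
tool_pos: [551.0, -328.0, 197.5]
tcp_rot: [-1.563, 0.004, -1.604]
contact_force: [-0.3, 0.1, -1.3]
grip_width: 70.0
```

```bash
python3 - <<'E'
from h import *
p,M,o=cur();print(p)
for r in plan([(np.array([551,-319,200.]),RG,1),(np.array([551,-319,97.]),RG,4)],70):print(r)
cv2.imwrite("pics/t1.png",viewer.capture("top"))
E
```

```text
[ 550.95359331 -327.9674788   197.52590041]
[[-9.0, -2.4, -0.2], [-0.4, -0.2, -0.2], 70]
[[0.0, 25.7, -0.0], [-0.0, 0.0, -0.0], 70]
[[0.0, 25.7, -0.0], [-0.0, -0.0, -0.0], 70]
[[0.0, 25.7, -0.0], [-0.0, 0.0, -0.0], 70]
[[0.0, 25.7, -0.0], [-0.0, 0.0, -0.0], 70]
```

View pics/t1.png

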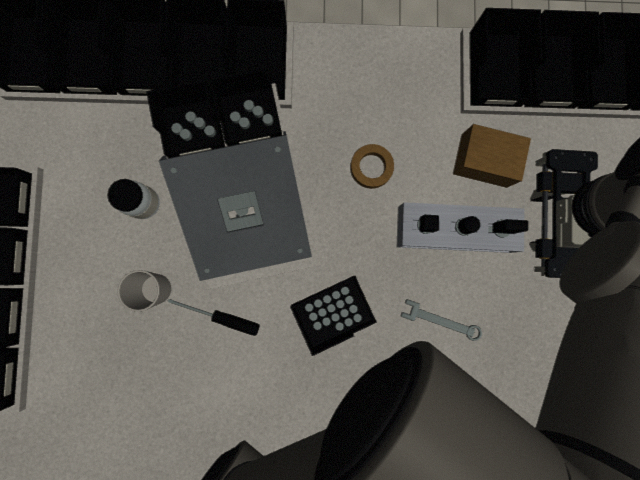

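Request:
send_rows([
  [[-9,-2,0],[0,0,0],70],
  [[0,20,0],[0,0,0],70],
  [[0,26,0],[0,0,0],70],
  [[0,26,0],[0,0,0],70],
  [[0,20,0],[0,0,0],70],
  [[0,8,0],[0,0,0],70],
  [[0,0,0],[0,0,0],70],
])

```text
time: 4.58
tool_pos: [553.9, -306.1, 102.4]
tcp_rot: [-1.559, 0.004, -1.589]
contact_force: [0.2, 0.1, -0.0]
grip_width: 70.0
```

```bash
python3 - <<'E'
from h import *
p,M,o=cur();print(p)
for r in plan([(np.array([551,-319,97.]),RG,1)],70):print(r)
for c in("top","scene"): cv2.imwrite(f"pics/{c}2.png",viewer.capture(c))
im=cv2.imread("pics/scene2.png")[200:310,110:270];cv2.imwrite("pics/s2c.png",cv2.resize(im,None,fx=5,fy=5)[:,:800])
E
```

```text
[ 553.93324288 -306.0922816   102.42751829]
[[13.0, 5.3, -2.8], [-0.7, 0.6, -0.2], 70]
```

View pics/s2c.png

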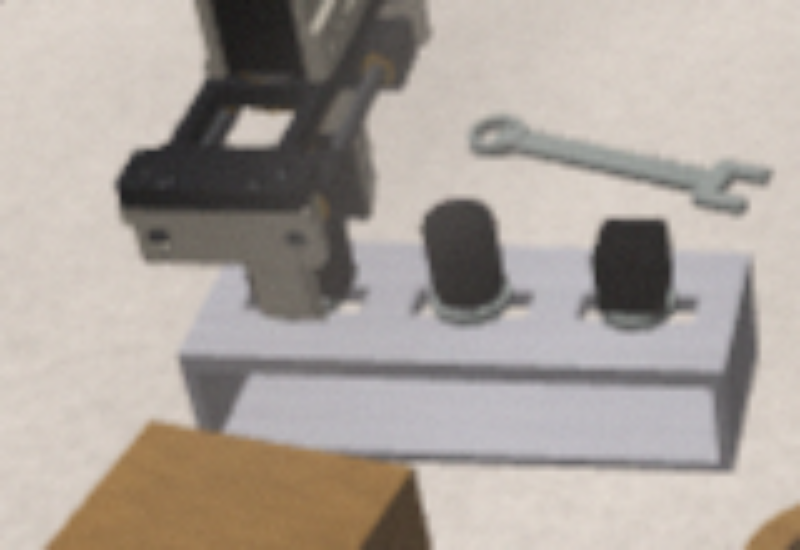

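Request:
send_rows([
  [[13,5,-3],[-0.7,0.6,0],70],
  [[0,0,0],[0,0,0],70],
])

```text
time: 4.92
tool_pos: [551.5, -321.2, 99.4]
tcp_rot: [-1.569, 0.001, -1.6]
contact_force: [-0.4, 0.1, -0.0]
grip_width: 70.1
```

```bash
python3 - <<'E'
from h import *
p,M,o=cur();print(p)
for r in plan([(np.array([551,-319,97.]),RG,1)],70):print(r)
E
```

```text
[ 551.51708278 -321.15478543   99.43716954]
[[-2.1, 2.4, -0.6], [-0.1, -0.0, -0.1], 70]
```

Request:
send_rows([
  [[-1,2,0],[0,0,0],70],
  [[0,0,0],[0,0,0],40],
  [[0,0,0],[0,0,0],5],
  [[0,0,0],[0,0,0],5],
  [[0,0,0],[0,0,0],5],
  [[0,0,0],[0,0,0],5],
  [[0,0,0],[0,0,0],5],
])

```text
time: 5.8
tool_pos: [551.5, -320.3, 97.7]
tcp_rot: [-1.568, 0.001, -1.601]
contact_force: [-0.4, 0.1, 0.2]
grip_width: 20.1
```

Gripped (20.1 mm). Lift straight up.

Request:
send_rows([
  [[0,-10,0],[0,0,0],5],
  [[0,-20,0],[0,0,0],5],
  [[0,-25,0],[0,0,0],5],
  [[0,-30,0],[0,0,0],5],
  [[0,-35,0],[0,0,0],5],
  [[0,-30,0],[0,0,0],5],
  [[0,0,0],[0,0,0],5],
])

```text
time: 6.68
tool_pos: [550.8, -320.2, 254.5]
tcp_rot: [-1.569, 0.002, -1.601]
contact_force: [-0.8, 0.2, -2.1]
grip_width: 19.7
```

```bash
cat >> h.py <<'E'
def box(c,vs,x0,y0,w,h,s,name,boxes):
    """boxes: list of (pts8x3 world,color)"""
    im=viewer.capture(c);cv2.imwrite("pics/last_%s.png"%c,im)
    im=cv2.convertScaleAbs(cv2.resize(im[y0:y0+h,x0:x0+w],None,fx=s,fy=s,interpolation=cv2.INTER_CUBIC),alpha=1.4,beta=25)
    im0=im.copy()
    for B,col in boxes:
        q=(proj(c,B)-[x0,y0]+.5)*s-.5
        for i in range(4):
            for a,b in((i,(i+1)%4),(4+i,4+(i+1)%4),(i,i+4)): cv2.line(im,*[tuple(int(round(t)) for t in q[k]) for k in(a,b)],col,1)
    cv2.imwrite(f"pics/{name}.png",np.vstack([im0,im]))
def b8(hx,hy,z0,z1): return np.array([[x,y,z] for z in(z0,z1) for x,y in((hx,hy),(hx,-hy),(-hx,-hy),(-hx,hy))],float)
def keyframe(off=np.zeros(3)): # key mid pose from TCP; key z=-tool y, key x=tool z; off in key axes
    p,M,o=cur();K=np.column_stack([M[:,2],M[:,0]*1,-M[:,1]])
    K[:,1]=np.cross(K[:,2],K[:,0]);return p-19*K[:,2]+K@off,K
def keyboxes(off=np.zeros(3)):
    m,K=keyframe(off);return [(b8(10,22,-12,48)@K.T+m,(0,0,255)),(b8(6,22,-48,-36)@K.T+m,(0,255,0)),(b8(18,18,-18,-12)@K.T+m,(255,0,0))]
E
python3 - <<'E'
from h import *
p,M,o=cur();print(o['time'],p,o['tcp_rot'],o['grip_width'])
box("scene",0,110,170,150,70,5,"c_s",keyboxes())
E
```

```text
6.675 [ 550.78942769 -320.16786231  254.5220821 ] [-1.56855936  0.00168255 -1.60086288] 19.70899795266125
```

View pics/c_s.png

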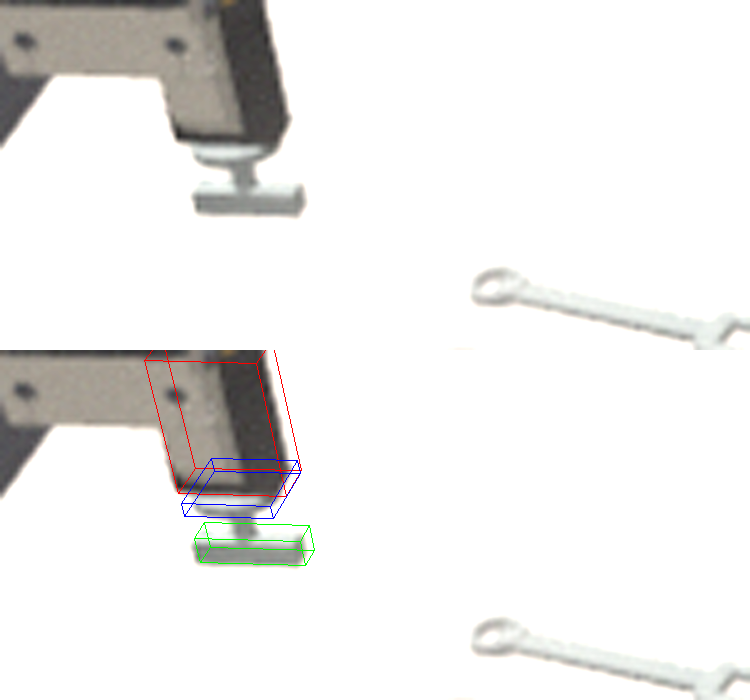

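```bash
cat >> h.py <<'E'
def target(hx,hy,hz,turn=0.,rel=61.): # head centre in window frame; turn deg clockwise from above
    W=Rw();a=np.radians(turn);op=W@np.array([np.cos(a),-np.sin(a),0]);M=toolR(-W[:,2],op)
    return WIN+W@np.array([hx,hy,hz+rel]),M
def headw(off=np.zeros(3)):
    p,M,o=cur();W=Rw();L=W.T@(p-WIN);Z=W.T@M
    return np.round(L-61*(-Z[:,1]),2),np.round(np.degrees(R.from_matrix(W.T@M).as_rotvec()),1)
E
python3 - <<'E'
from h import *
p,M,o=cur()
P,T=target(-4.5,.3,60)
print(P)
for r in plan([(P+[0,-60,25],T,11),(P,T,3)],5):print(r)
print(cv2.imread("pics/last_scene.png")[200:218,145:175,1][::2,::2])
E
```

```text
[502.99737196 169.75541351 215.33907386]
[[-38.9, 1.3, -5.5], [2.7, -1.3, 0.3], 5]
[[-39.0, 1.2, -4.6], [2.7, -1.3, 0.3], 5]
[[-39.1, 1.3, -3.8], [2.7, -1.3, 0.3], 5]
[[-39.2, 1.3, -3.0], [2.7, -1.3, 0.3], 5]
[[-39.2, 1.4, -2.1], [2.7, -1.3, 0.3], 5]
[[-39.2, 1.6, -1.3], [2.7, -1.3, 0.3], 5]
[[-39.3, 1.8, -0.5], [2.7, -1.3, 0.3], 5]
[[-39.2, 2.0, 0.3], [2.7, -1.3, 0.3], 5]
[[-39.2, 2.3, 1.1], [2.7, -1.3, 0.3], 5]
[[-39.2, 2.6, 1.9], [2.7, -1.3, 0.3], 5]
[[-39.1, 2.9, 2.7], [2.7, -1.3, 0.3], 5]
[[-19.5, 9.5, -0.3], [0.0, -0.0, -0.0], 5]
[[-19.5, 9.5, -0.3], [0.0, 0.0, -0.0], 5]
[[-19.5, 9.5, -0.3], [-0.0, -0.0, -0.0], 5]
[[203 189 137 153 152 152 151 134 117  75 146 197 193 199 202]
 [202 205 143  83  88  85  84  79 129 184 200 196 198 200 198]
 [201 202 199 194 180 155  83  80 162 198 201 202 200 199 199]
 [202 199 171 155 172 156  83  84 118 170 164 169 164 198 197]
 [204 189 128 129 134 132 108 103 137 136 142 146  97 171 200]
 [200 194  82  81  86  85  85  86  87  89  91  89  83 154 193]
 [199 199 125 106  96  97 101 101  85  91  92  91  99 198 197]
 [202 200 199 198 200 200 198 197 199 202 198 193 187 198 196]
 [197 199 203 198 201 202 199 198 198 199 197 201 202 199 195]]
```

Request:
send_rows([
  [[-25,0,-4],[2.7,-1.3,0.3],5],
  [[-39,0,-5],[2.7,-1.3,0.3],5],
  [[-39,1,-4],[2.7,-1.3,0.3],5],
  [[-39,1,-3],[2.7,-1.3,0.3],5],
  [[-39,1,-2],[2.7,-1.3,0.3],5],
  [[-39,2,-1],[2.7,-1.3,0.3],5],
  [[-39,2,-1],[2.7,-1.3,0.3],5],
  [[-39,2,0],[2.7,-1.3,0.3],5],
  [[-39,2,1],[2.7,-1.3,0.3],5],
  [[-39,2,2],[2.7,-1.3,0.3],5],
  [[-30,3,2],[2.7,-1.3,0.3],5],
  [[-20,0,0],[0,0,0],5],
  [[0,0,0],[0,0,0],5],
])

```text
time: 8.35
tool_pos: [483.1, 120.1, 219.9]
tcp_rot: [-1.071, 0.014, -1.343]
contact_force: [0.9, -0.3, -2.2]
grip_width: 20.4
```

```bash
python3 - <<'E'
from h import *
p,M,o=cur();print(headw(),o['joint_positions'])
P,T=target(-4.5,.3,60)
for r in plan([(P,T,1)],5):print(r)
E
```

```text
(array([-30.2 , -42.86,  79.27]), array([-69.6,  70.9, -68.4])) [ 0.02349434  0.10908928  2.03957244  0.22323254  0.51519579 -0.36855509]
[[-43.8, 19.2, 24.4], [1.4, -0.4, -0.7], 5]
```

Request:
send_rows([
  [[-22,9,12],[0.7,-0.2,-0.4],5],
  [[-20,8,10],[0.7,-0.2,-0.3],5],
  [[0,0,0],[0,0,0],5],
])

```text
time: 8.72
tool_pos: [499.7, 166.1, 212.7]
tcp_rot: [-1.052, -0.001, -1.344]
contact_force: [-0.3, 0.2, -2.2]
grip_width: 19.7
```

```bash
python3 - <<'E'
from h import *
p,M,o=cur();print(headw(),p,o['joint_positions'])
P,T=target(-4.5,.3,60)
for r in plan([(P,T,1)],5):print(r)
box("top",0,180,120,130,110,5,"d_t",keyboxes())
box("scene",0,340,190,120,80,6,"d_s",keyboxes())
E
```

```text
(array([-9.59, -2.59, 59.75]), array([-69.6,  69.5, -69.2])) [499.72419907 166.11764623 212.7344431 ] [ 0.15594009  0.16946735  1.99860534  0.07725885  0.45732654 -0.13127401]
[[-2.8, -0.3, 4.8], [0.3, -0.0, 0.1], 5]
```

```bash
python3 - <<'E'
import cv2
for n in("d_t","d_s"):
    im=cv2.imread(f"pics/{n}.png");h=im.shape[0]//2;cv2.imwrite(f"pics/{n}1.png",im[:h]);cv2.imwrite(f"pics/{n}2.png",im[h:])
E
```

```text
(no output)
```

View pics/d_t2.png

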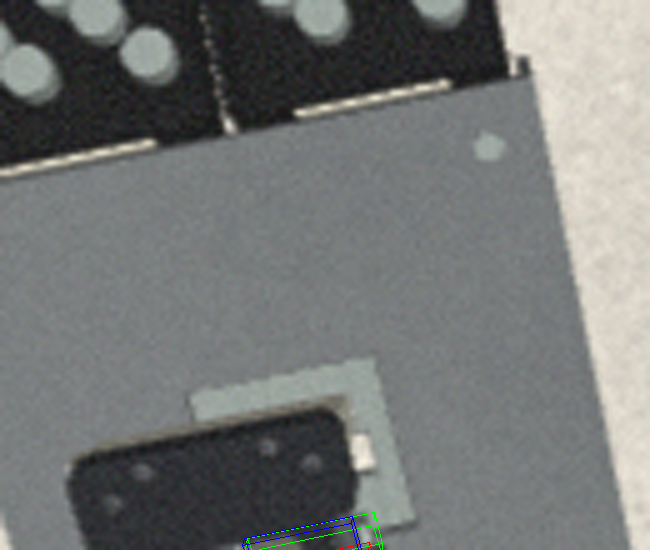

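View pics/d_s2.png

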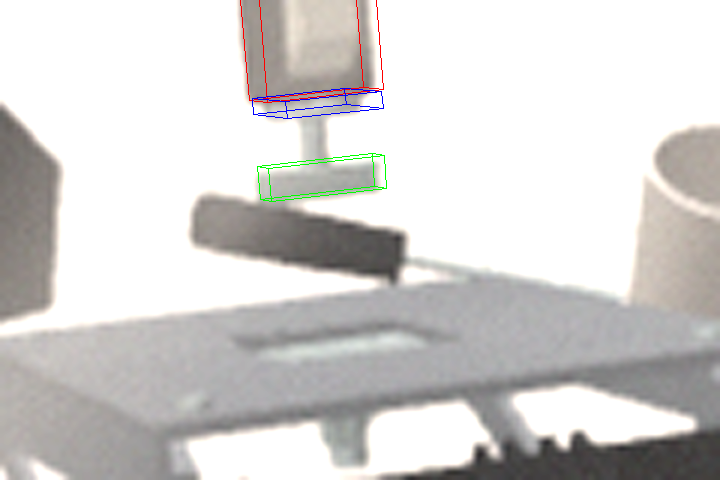

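View pics/last_scene.png

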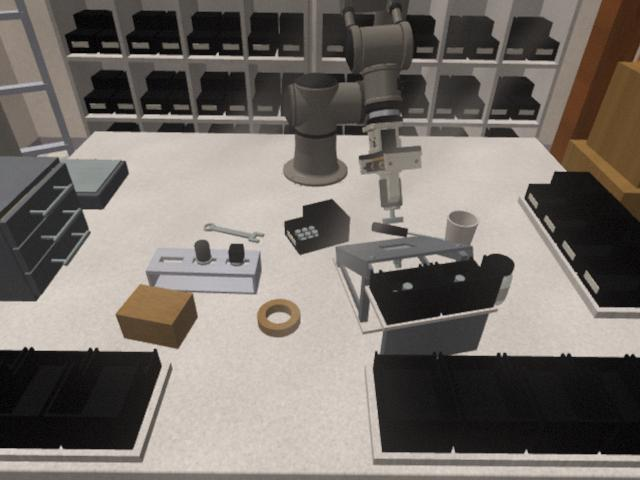

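```bash
python3 - <<'E'
from h import *
W=Rw()
bx=[(b8(34,34,-6,0)@W.T+WIN,(0,0,255)),(b8(120,110,-6,0)@W.T+WIN,(0,255,0)),((b8(8,24,-6.1,-6)+[-4.5,0,0])@W.T+WIN,(255,0,255))]
def ov(c,f,x0,y0,w,h,s,n):
    im=cv2.imread(f);im=cv2.convertScaleAbs(cv2.resize(im[y0:y0+h,x0:x0+w],None,fx=s,fy=s,interpolation=cv2.INTER_CUBIC),alpha=1.2,beta=10)
    for B,col in bx:
        q=(proj(c,B)-[x0,y0]+.5)*s-.5
        for i in range(4):
            for a,b in((i,(i+1)%4),(4+i,4+(i+1)%4),(i,i+4)): cv2.line(im,*[tuple(int(round(t)) for t in q[k]) for k in(a,b)],col,1)
    cv2.imwrite(n,im)
ov("scene","pics/scene0.png",330,220,150,90,5,"pics/e_s.png")
ov("top","pics/top0.png",150,130,170,160,4,"pics/e_t.png")
E
```

```text
(no output)
```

View pics/e_s.png

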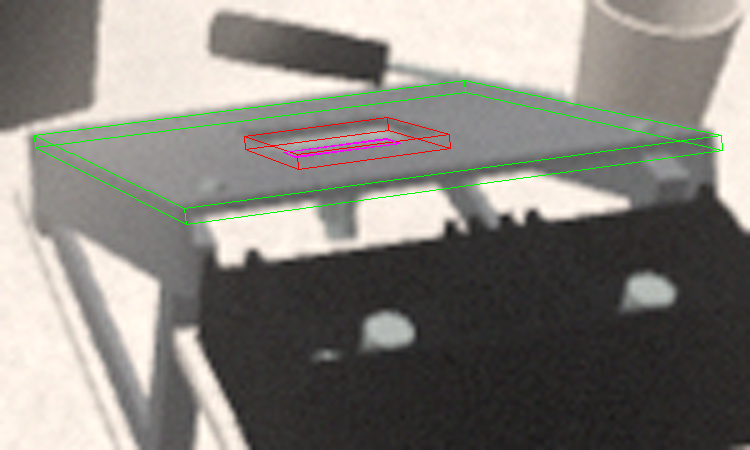

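View pics/e_t.png

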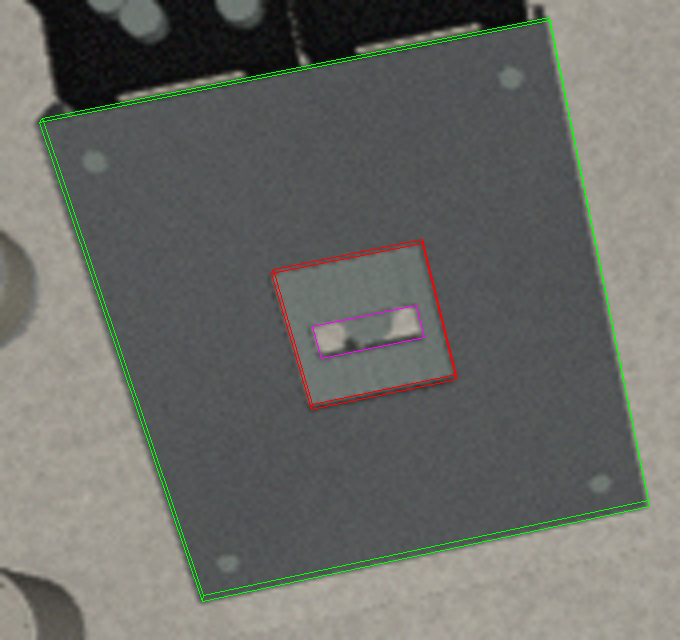

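```bash
python3 - <<'E'
from h import *
W=Rw()
im=cv2.imread("pics/top0.png")
# rectify the plate-top plane: 12 px/mm, x up
s=8
src=[];dst=[]
for x,y in((34,34),(34,-34),(-34,-34),(-34,34)):
    src.append(proj("top",WIN+W@np.array([x,y,-6]))[0]);dst.append([(34-y)*s,(34-x)*s])
H=cv2.getPerspectiveTransform(np.float32(src),np.float32(dst))
r=cv2.convertScaleAbs(cv2.warpPerspective(im,H,(68*s,68*s),flags=cv2.INTER_CUBIC),alpha=1.5)
for x in range(-30,31,5): cv2.putText(r,str(x),(0,int((34-x)*s)+4),0,.4,(0,0,255));cv2.line(r,(30,int((34-x)*s)),(40,int((34-x)*s)),(0,0,255));cv2.putText(r,str(x),(int((34-x)*s)-5,10),0,.4,(0,0,255));cv2.line(r,(int((34-x)*s),14),(int((34-x)*s),24),(0,0,255))
cv2.imwrite("pics/f.png",r)
E
```

```text
(no output)
```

View pics/f.png

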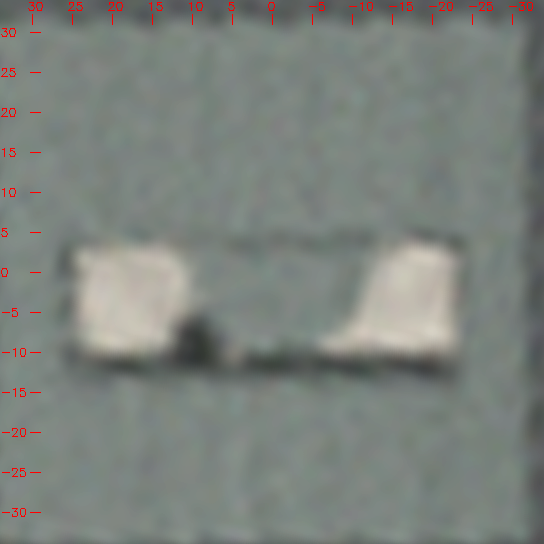

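```bash
python3 - <<'E'
from h import *
P,T=target(-4.3,.5,10)
for r in plan([(P,T,5)],5):print(r)
E
```

```text
[[-0.8, 10.0, 1.1], [0.1, -0.0, 0.0], 5]
[[-0.8, 10.0, 1.1], [0.1, -0.0, 0.0], 5]
[[-0.8, 10.0, 1.1], [0.1, -0.0, 0.0], 5]
[[-0.8, 10.0, 1.0], [0.1, -0.0, 0.0], 5]
[[-0.8, 10.0, 1.0], [0.1, -0.0, 0.0], 5]
```

Request:
send_rows([
  [[-1,10,1],[0.1,0,0],5],
  [[-1,12,1],[0.1,0,0],5],
  [[-1,12,1],[0.1,0,0],5],
  [[-1,10,1],[0,0,0],5],
  [[0,0,0],[0,0,0],5],
  [[0,0,0],[0,0,0],5],
])

```text
time: 9.57
tool_pos: [525.0, 172.8, 173.2]
tcp_rot: [-1.049, -0.001, -1.349]
contact_force: [-0.7, 0.0, -1.7]
grip_width: 19.7
```

```bash
cat > s.py <<'E'
from h import *
import sys
p,M,o=cur();W=Rw();print(o['time'],headw()[0],"F(win)",np.round(W.T@o['contact_force'],1),"M(win)",np.round(W.T@o['moment'],2),"grip",round(o['grip_width'],1),"j",np.round(o['joint_positions'],2))
a=[float(x) for x in sys.argv[1:]]
P,T=target(*a)
for r in plan([(P,T,1)],5):print(r)
E
python3 s.py -4.3 .5 2
python3 - <<'E'
from h import *
box("top",0,180,140,110,100,6,"g_t",keyboxes()+[(b8(34,34,-6,0)@Rw().T+WIN,(0,0,255))])
box("scene",0,350,200,110,70,7,"g_s",keyboxes())
for n in("g_t","g_s"):
    im=cv2.imread(f"pics/{n}.png");h=im.shape[0]//2;cv2.imwrite(f"pics/{n}1.png",im[:h]);cv2.imwrite(f"pics/{n}2.png",im[h:])
E
```

```text
9.575 [-6.48 -1.92 12.44] F(win) [-1.4  0.2 -1.2] M(win) [-0.05  0.49  0.08] grip 19.7 j [ 0.16  0.28  1.99  0.08  0.35 -0.13]
[[-2.2, 10.4, 2.1], [0.1, -0.3, 0.2], 5]
```

View pics/g_t2.png

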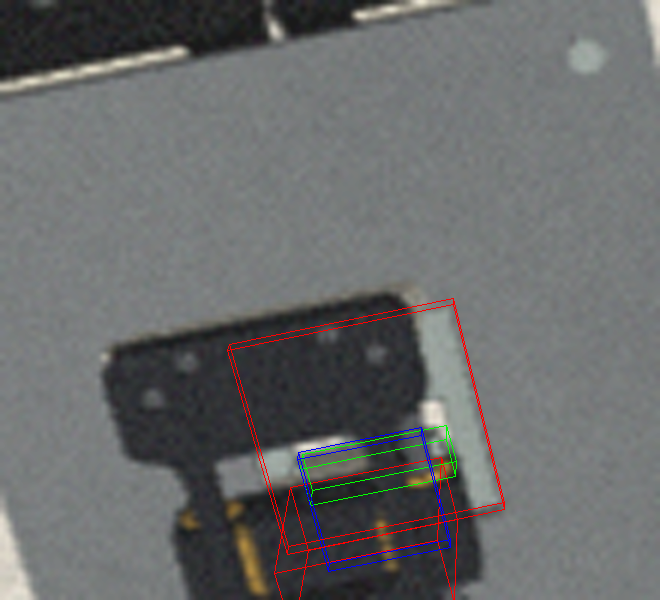

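View pics/g_s2.png

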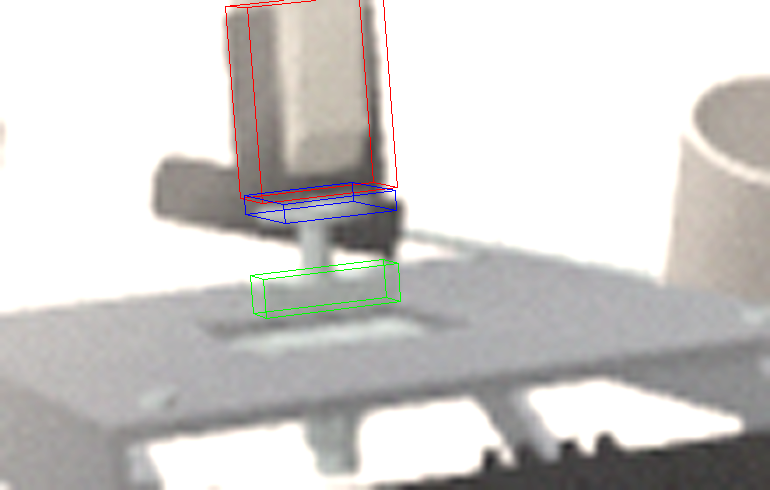

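```bash
cat > fk.py <<'E'
from h import *
from scipy.optimize import least_squares
p,M,o=cur()
D=[([1.15400345,.342715196,1.52502923,0,1.27538209],[140.2617,505.5276,248.0446]),
([-0.42015026,0.37560798,1.55728164,0.00704472,1.20300154],[512.1166,-142.9802,219.7889]),
([0.15594009,0.16946735,1.99860534,0.07725885,0.45732654],[499.7242,166.1176,212.7344]),
(list(o['joint_positions'][:5]),list(p))]
def rz(a):return R.from_euler('z',a)
def ry(a):return R.from_euler('y',a)
def fk(q,L):
    L1,L2,h,d=L[:4]
    b=rz(q[0]);e=(b*ry(q[1]));f=e*ry(q[2]);t=f*rz(q[3])*ry(q[4])
    z=np.array([0,0,1.])
    return np.array([0,0,h])+L1*e.apply(z)+L2*f.apply(z)+d*t.apply(z),t.apply(z)
def res(L): return np.concatenate([fk(q,L)[0]-x for q,x in D])
r=least_squares(res,[400,400,200,200])
if __name__=="__main__":
    print(r.x,np.round(r.fun,1)); print(fk(D[-1][0],r.x)[1],M[:,1])
def ik(P,ahead,q0=None):
    q0=o['joint_positions'][:5] if q0 is None else q0
    f=lambda q: np.r_[(fk(q,r.x)[0]-P)/100,(fk(q,r.x)[1]-ahead)]
    return least_squares(f,q0).x
E
cat > ik1.py <<'E'
from fk import *
W=Rw()
for til in (0,3,5,7):
  for hz in (12,0,-10,-20,-26):
    t=np.radians(til); n=W@np.array([np.sin(t),0,np.cos(t)]) # key axis tilted toward upslope => more vertical
    P=WIN+W@np.array([-4.5,.5,hz])+61*n
    print(til,hz,np.round(ik(P,-n),3))
E
python3 fk.py; python3 ik1.py
```

```text
[532.81423537 349.59041664 133.90334496 286.24792981] [ 67.4 -36.5  -0.9 -32.9 -69.   -0.3  12.9 -75.7   1.1  21.7 -74.1   0. ]
[ 0.48675476  0.10895839 -0.86671672] [ 0.48675476  0.10895839 -0.86671672]
0 12 [ 0.354  0.275  1.994 -0.181  0.357]
0 0 [ 0.352  0.299  1.997 -0.192  0.331]
0 -10 [ 0.351  0.318  1.999 -0.203  0.31 ]
0 -20 [ 0.349  0.338  2.    -0.214  0.29 ]
0 -26 [ 0.349  0.35   2.    -0.222  0.278]
3 12 [ 0.349  0.289  1.941 -0.128  0.446]
3 0 [ 0.348  0.312  1.944 -0.133  0.421]
3 -10 [ 0.346  0.331  1.945 -0.138  0.401]
3 -20 [ 0.345  0.35   1.946 -0.144  0.381]
3 -26 [ 0.344  0.361  1.946 -0.147  0.369]
5 12 [ 0.346  0.3    1.905 -0.104  0.505]
5 0 [ 0.345  0.322  1.907 -0.107  0.481]
5 -10 [ 0.344  0.341  1.909 -0.11   0.461]
5 -20 [ 0.342  0.359  1.91  -0.113  0.441]
5 -26 [ 0.342  0.37   1.91  -0.116  0.43 ]
7 12 [ 0.344  0.312  1.869 -0.085  0.563]
7 0 [ 0.342  0.334  1.871 -0.087  0.539]
7 -10 [ 0.341  0.352  1.873 -0.089  0.52 ]
7 -20 [ 0.34   0.37   1.874 -0.091  0.501]
7 -26 [ 0.339  0.381  1.874 -0.092  0.49 ]
```

```bash
sed -i 's/return np.array(\[0,0,h\])+L1/return np.array([0,0,h])+b.apply([L[5],L[4],0])+L1/; s/\[400,400,200,200\]/[400,400,200,200,-70,0]/' fk.py; python3 fk.py; python3 ik1.py
```

```text
[459.9476904  327.15881128 152.17232705 242.41977493  77.31942979
  50.73818686] [-1.4 -0.8 -0.8  1.   0.2  2.  -0.6 -1.  -1.8  1.2 -0.4  0.6]
[ 0.48675476  0.10895839 -0.86671672] [ 0.48675476  0.10895839 -0.86671672]
0 12 [0.169 0.278 1.992 0.086 0.349]
0 0 [0.17  0.305 1.993 0.092 0.322]
0 -10 [0.17  0.328 1.992 0.097 0.3  ]
0 -20 [0.171 0.351 1.991 0.104 0.278]
0 -26 [0.171 0.365 1.99  0.108 0.265]
3 12 [0.171 0.293 1.941 0.061 0.438]
3 0 [0.171 0.319 1.941 0.064 0.412]
3 -10 [0.172 0.341 1.941 0.066 0.39 ]
3 -20 [0.173 0.363 1.939 0.069 0.369]
3 -26 [0.173 0.376 1.938 0.071 0.357]
5 12 [0.172 0.304 1.906 0.05  0.497]
5 0 [0.173 0.329 1.906 0.051 0.471]
5 -10 [0.173 0.351 1.906 0.053 0.45 ]
5 -20 [0.174 0.373 1.904 0.055 0.429]
5 -26 [0.174 0.386 1.903 0.056 0.417]
7 12 [0.173 0.316 1.871 0.041 0.554]
7 0 [0.174 0.341 1.871 0.042 0.529]
7 -10 [0.174 0.362 1.87  0.043 0.508]
7 -20 [0.175 0.384 1.869 0.044 0.488]
7 -26 [0.175 0.396 1.868 0.045 0.477]
```

```bash
cat > s.py <<'E'
from h import *
import sys
# args: x y z tilt turn
def tgt(x,y,z,til=3.,turn=0.):
    W=Rw();t=np.radians(til);n=np.array([np.sin(t),0,np.cos(t)]);a=np.radians(turn)
    op=R.from_rotvec(-a*n).apply(R.from_euler('y',t).apply([1,0,0]))
    return WIN+W@(np.array([x,y,z])+61*n),toolR(-(W@n),W@op)
if __name__=="__main__":
    p,M,o=cur();W=Rw();print(o['time'],headw()[0],"F(win)",np.round(W.T@o['contact_force'],1),"M",np.round(W.T@o['moment'],2),"grip",round(o['grip_width'],1),"j",np.round(o['joint_positions'],2))
    L=W.T@M; print("tilt x,y deg",np.round(np.degrees(-L[:2,1]),1),"open dir",np.round(np.degrees(np.arctan2(-L[1,2],L[0,2])),1))
    a=[float(x) for x in sys.argv[1:]]
    for r in plan([(*tgt(*a),1)],5):print(r)
E
python3 s.py -4.3 .5 5
```

```text
9.675 [-6.33 -1.91 12.68] F(win) [-0.7 -0.3 -0.5] M [-0.09  0.47  0.1 ] grip 20.0 j [ 0.16  0.28  1.99  0.08  0.35 -0.13]
tilt x,y deg [0.1 0.2] open dir 0.3
[[-2.2, 7.7, 5.1], [-2.9, -0.3, 0.2], 5]
```

Request:
send_rows([
  [[-2,7,5],[-2.9,-0.3,0.2],5],
  [[0,0,0],[0,0,0],5],
  [[0,0,0],[0,0,0],5],
])

```text
time: 10.05
tool_pos: [531.8, 176.6, 170.7]
tcp_rot: [-1.098, -0.001, -1.342]
contact_force: [-0.5, 0.6, -0.7]
grip_width: 20.1
```

```bash
python3 s.py -4.3 .5 0
```

```text
10.05 [-4.28  0.44  6.67] F(win) [-0.7  0.7 -0.5] M [-0.08  0.44  0.06] grip 20.1 j [ 0.17  0.3   1.94  0.06  0.43 -0.11]
tilt x,y deg [2.9 0. ] open dir -0.1
[[-0.1, 6.7, 0.4], [-0.1, 0.1, 0.0], 5]
```

Request:
send_rows([
  [[0,4,0],[0,0,0],5],
  [[0,4,0],[0,0,0],5],
  [[0,2,0],[0,0,0],5],
  [[0,0,0],[0,0,0],5],
])

```text
time: 10.55
tool_pos: [535.6, 177.5, 161.1]
tcp_rot: [-1.098, -0.0, -1.342]
contact_force: [-1.0, -0.0, -0.6]
grip_width: 20.0
```

```bash
python3 s.py -4.3 .5 -5
```

```text
10.55 [-5.75  0.47 -3.64] F(win) [-1.1  0.2 -0.1] M [-0.08  0.42  0.01] grip 20.0 j [ 0.17  0.32  1.94  0.07  0.41 -0.11]
tilt x,y deg [2.9 0. ] open dir -0.1
[[-0.0, 1.3, 1.6], [-0.1, 0.1, 0.0], 5]
```

Request:
send_rows([
  [[0,3,0.5],[0,0,0],5],
  [[0,3,0.5],[0,0,0],5],
  [[0,0,0],[0,0,0],5],
])

```text
time: 10.92
tool_pos: [539.4, 178.3, 155.8]
tcp_rot: [-1.098, -0.0, -1.342]
contact_force: [-0.4, 0.4, -1.1]
grip_width: 20.0
```

```bash
python3 s.py -5 .5 -12;python3 - <<'E'
from h import *
box("scene",0,350,200,110,70,7,"h_s",keyboxes())
im=cv2.imread("pics/h_s.png");h=im.shape[0]//2;cv2.imwrite("pics/h_s2.png",im[h:])
E
```

```text
10.925 [ -4.94   0.44 -10.16] F(win) [-0.8  0.5 -0.8] M [-0.03  0.43  0.07] grip 20.0 j [ 0.17  0.34  1.94  0.07  0.4  -0.11]
tilt x,y deg [2.9 0. ] open dir -0.0
[[-0.1, 1.8, 0.1], [-0.1, 0.0, 0.0], 5]
```

View pics/h_s2.png

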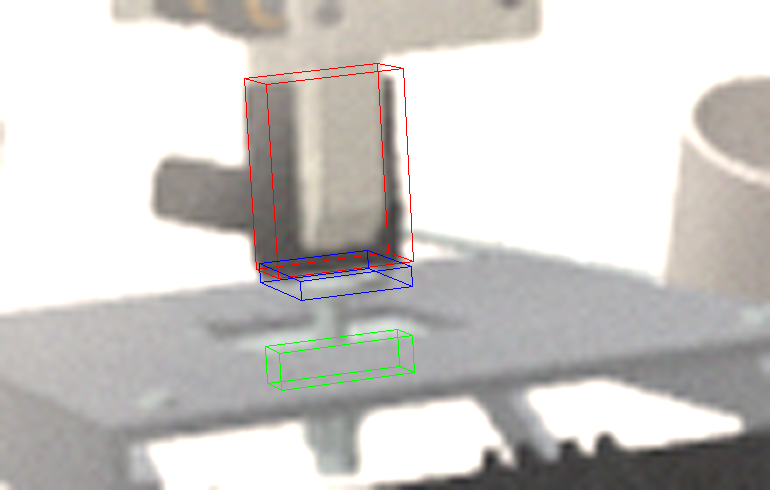

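Request:
send_rows([
  [[0,3,0.3],[0,0,0],5],
  [[0,3,0.4],[0,0,0],5],
  [[0,3,0.4],[0,0,0],5],
  [[0,0,0],[0,0,0],5],
])

```text
time: 11.48
tool_pos: [544.1, 179.5, 148.5]
tcp_rot: [-1.098, -0.001, -1.342]
contact_force: [-4.6, -1.2, 5.1]
grip_width: 19.9
```

```bash
python3 s.py -4.8 .5 -26
```

```text
11.475 [ -4.45   0.49 -18.9 ] F(win) [-1.6 -0.1  6.8] M [-0.21  0.74  0.06] grip 19.9 j [ 0.17  0.36  1.93  0.07  0.38 -0.11]
tilt x,y deg [2.9 0. ] open dir -0.1
[[-0.0, 7.1, 0.1], [-0.1, 0.1, 0.0], 5]
```

Request:
send_rows([
  [[0,3,0.1],[0,0,0],5],
  [[0,3,0.1],[0,0,0],5],
  [[0,2,0.1],[0,0,0],5],
  [[0,0,0],[0,0,0],5],
])

```text
time: 11.98
tool_pos: [547.1, 180.2, 143.1]
tcp_rot: [-1.098, -0.001, -1.342]
contact_force: [-7.1, -2.8, 9.5]
grip_width: 19.8
```

```bash
python3 s.py -4.6 .5 -27.3
```

```text
11.975 [ -4.44   0.5  -25.09] F(win) [-1.8 -1.1 11.9] M [-0.27  1.02  0.08] grip 19.8 j [ 0.17  0.37  1.93  0.07  0.37 -0.12]
tilt x,y deg [2.9 0. ] open dir -0.1
[[0.0, 2.2, 0.1], [-0.1, 0.1, 0.0], 5]
```

Request:
send_rows([
  [[0,2.2,0.1],[0,0,0],5],
  [[0,0.2,0],[0,0,0],5],
  [[0,0.2,0],[0,5,0],5],
  [[0,0.2,0],[0,8,0],5],
  [[0,0,0],[0,0,0],5],
])

```text
time: 12.6
tool_pos: [546.8, 180.4, 144.8]
tcp_rot: [-1.106, 0.105, -1.55]
contact_force: [-7.2, -3.5, 7.8]
grip_width: 19.7
```

```bash
python3 s.py -4.6 .5 -27 3 30
```

```text
12.6 [ -3.66   0.79 -23.5 ] F(win) [-2.9 -1.8 10.6] M [-0.32  1.03  0.06] grip 19.7 j [0.17 0.37 1.93 0.07 0.37 0.12]
tilt x,y deg [ 2.7 -0. ] open dir 13.3
[[0.4, 3.5, -0.4], [-0.2, 16.7, -0.1], 5]
```

Request:
send_rows([
  [[0.4,3.5,-0.4],[0,0,0],5],
  [[0,1.2,0],[0,3,0],5],
  [[0,1,0],[0,6,0],5],
  [[0,1,0],[0,6,0],5],
])

```text
time: 13.1
tool_pos: [547.9, 181.7, 143.0]
tcp_rot: [-1.143, 0.224, -1.793]
contact_force: [-10.2, 0.0, 10.9]
grip_width: 20.0
```

```bash
python3 s.py -4.6 .5 -27 3 50
```

```text
13.1 [ -3.11   1.92 -25.81] F(win) [-3.1  2.3 14.4] M [0.35 1.07 0.1 ] grip 20.0 j [0.17 0.37 1.93 0.07 0.36 0.38]
tilt x,y deg [ 2.5 -0.1] open dir 28.6
[[1.6, 1.3, -0.2], [-0.3, 21.4, -0.4], 5]
```

Request:
send_rows([
  [[0.9,1,0],[0,5,0],5],
  [[0.9,1,-0.3],[0,7,0],5],
  [[0.5,1,-0.3],[0,7,0],5],
  [[0.5,1,-0.3],[0,7,0],5],
])

```text
time: 13.6
tool_pos: [547.2, 182.4, 142.6]
tcp_rot: [-1.283, 0.396, -2.25]
contact_force: [-11.0, 1.0, 12.0]
grip_width: 19.9
```

```bash
python3 s.py -4.6 .5 -27 3 70
```

```text
13.6 [ -3.44   2.86 -25.89] F(win) [-3.1  3.4 15.6] M [0.43 0.86 0.06] grip 19.9 j [0.17 0.37 1.94 0.08 0.35 0.84]
tilt x,y deg [ 2.2 -0.2] open dir 55.4
[[1.4, 1.1, 1.6], [-0.2, 14.6, -0.8], 5]
```

Request:
send_rows([
  [[1,1,1.2],[0,4,0],5],
  [[0.7,1,1.2],[0,6,0],5],
  [[0.5,1,1.2],[0,6,0],5],
])

```text
time: 13.98
tool_pos: [547.3, 181.7, 142.5]
tcp_rot: [-1.414, 0.462, -2.557]
contact_force: [-12.4, 3.5, 11.9]
grip_width: 20.1
```

```bash
python3 s.py -4.6 .5 -27 3 90
```

```text
13.975 [ -3.49   2.4  -25.92] F(win) [-3.8  6.2 15.9] M [1.24 1.03 0.07] grip 20.1 j [0.17 0.37 1.94 0.1  0.35 1.1 ]
tilt x,y deg [ 2.2 -0.5] open dir 71.8
[[0.6, 1.1, 1.3], [0.3, 18.2, -0.9], 5]
```

Request:
send_rows([
  [[0,0.8,0],[0,6,0],5],
  [[0,0.8,0],[0,6,0],5],
  [[0,0.8,0],[0,6,0],5],
])

```text
time: 14.35
tool_pos: [546.9, 182.3, 142.4]
tcp_rot: [-1.581, 0.486, -2.918]
contact_force: [-9.8, -14.4, 10.7]
grip_width: 19.8
```

```bash
python3 s.py -4.6 .5 -27 3 95
```

```text
14.35 [ -3.78   3.13 -25.9 ] F(win) [ -5.8 -11.8  15.7] M [-2.75  1.44  0.69] grip 19.8 j [0.17 0.37 1.94 0.1  0.35 1.43]
tilt x,y deg [ 2.1 -0.5] open dir 90.2
[[-0.2, 1.1, 2.1], [0.5, 4.8, -0.9], 5]
```

Request:
send_rows([
  [[0,1,2],[0,0,0],5],
  [[0,0.8,0.5],[0,1,0],5],
  [[0,0.5,0],[0,0,0],5],
])

```text
time: 14.72
tool_pos: [546.9, 181.2, 142.6]
tcp_rot: [-1.592, 0.487, -2.939]
contact_force: [-7.8, -4.9, 8.1]
grip_width: 19.7
```

```bash
python3 s.py -4.6 .5 -20 3 91
```

```text
14.725 [ -3.82   2.2  -25.63] F(win) [-3.5 -3.1 11.4] M [-0.69  1.07  0.02] grip 19.7 j [0.17 0.37 1.94 0.11 0.34 1.43]
tilt x,y deg [ 2.1 -0.6] open dir 91.3
[[-0.0, -5.6, 1.0], [0.6, -0.2, -0.9], 5]
```

Request:
send_rows([
  [[0,-2,0.4],[0,0,0],5],
  [[0,-2,0.4],[0,0,0],5],
  [[0,-1.5,0],[0,0,0],5],
  [[0,0,0],[0,0,0],5],
])

```text
time: 15.22
tool_pos: [543.2, 180.3, 149.1]
tcp_rot: [-1.593, 0.487, -2.938]
contact_force: [-4.9, -2.4, 3.9]
grip_width: 19.8
```

```bash
python3 s.py -4.6 .5 -20 3 91
```

```text
15.225 [ -3.81   2.12 -18.14] F(win) [-2.6 -1.2  6.1] M [-0.29  0.86  0.01] grip 19.8 j [0.17 0.35 1.95 0.11 0.36 1.43]
tilt x,y deg [ 2.1 -0.6] open dir 91.2
[[-0.3, 1.9, 1.0], [0.6, -0.2, -0.9], 5]
```

Request:
send_rows([
  [[0,-1.5,0],[0,0,0],5],
  [[0,-1,0],[0,0,0],5],
  [[0,0,0],[0,0,0],5],
])

```text
time: 15.6
tool_pos: [542.8, 180.1, 149.8]
tcp_rot: [-1.593, 0.487, -2.938]
contact_force: [-3.5, -1.1, 4.2]
grip_width: 20.0
```

```bash
python3 s.py -4.6 .5 -18 3 91;python3 - <<'E'
from h import *
box("scene",0,350,200,110,70,7,"i_s",keyboxes())
cv2.imwrite("pics/i_t.png",viewer.capture("top"))
E
```

```text
15.6 [ -3.87   2.09 -17.25] F(win) [-1.1 -0.3  5.5] M [-0.04  0.61  0.07] grip 20.0 j [0.17 0.35 1.95 0.11 0.36 1.43]
tilt x,y deg [ 2.1 -0.6] open dir 91.2
[[-0.3, 0.8, 0.9], [0.6, -0.2, -0.9], 5]
```

View pics/i_s.png

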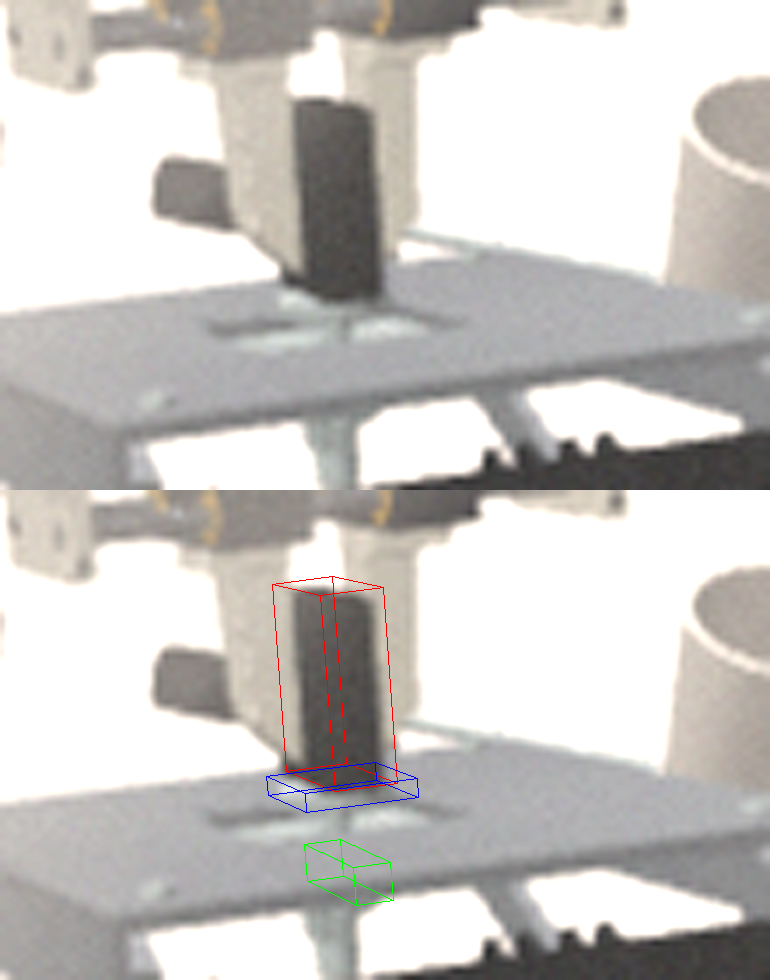

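Request:
send_rows([
  [[0,-2,0],[0,0,0],5],
  [[0,-1,0],[0,0,0],5],
])

```text
time: 15.95
tool_pos: [541.3, 179.7, 150.1]
tcp_rot: [-1.593, 0.484, -2.939]
contact_force: [9.7, 3.7, -13.2]
grip_width: 20.0
```

```bash
python3 s.py -4.6 .5 -18 3 91
```

```text
15.95 [ -5.22   2.03 -16.28] F(win) [  2.3   1.4 -16.6] M [ 0.25 -0.37 -0.06] grip 20.0 j [0.17 0.35 1.95 0.11 0.36 1.43]
tilt x,y deg [ 2.2 -0.6] open dir 91.3
[[-1.5, 1.7, 0.9], [0.6, -0.3, -0.8], 5]
```

Request:
send_rows([
  [[0,1,0],[0,0,0],5],
  [[0,0,0],[0,0,0],5],
  [[0,0,0],[0,0,0],24],
  [[0,0,0],[0,0,0],40],
  [[0,0,0],[0,0,0],60],
  [[0,0,0],[0,0,0],60],
])

```text
time: 16.7
tool_pos: [542.4, 179.9, 150.6]
tcp_rot: [-1.593, 0.487, -2.939]
contact_force: [1.5, -0.2, 0.2]
grip_width: 49.4
```

```bash
python3 s.py -4.6 .5 -18 3 91;python3 - <<'E'
from h import *
box("scene",0,350,200,110,70,7,"j_s",[])
im=cv2.imread("pics/j_s.png");h=im.shape[0]//2;cv2.imwrite("pics/j_s2.png",im[h:])
E
```

```text
16.7 [ -3.83   1.91 -16.42] F(win) [ 1.3 -0.5 -0.5] M [0.02 0.5  0.11] grip 49.4 j [0.17 0.35 1.95 0.11 0.36 1.43]
tilt x,y deg [ 2.1 -0.6] open dir 91.3
[[-0.3, 1.6, 0.8], [0.6, -0.3, -0.9], 5]
```

View pics/j_s2.png

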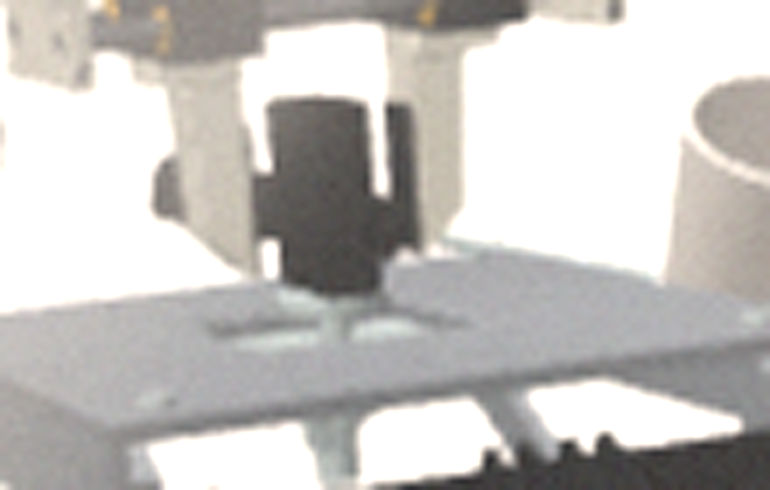

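Request:
send_rows([
  [[0,-8,0],[0,0,0],70],
  [[0,-15,0],[0,0,0],70],
  [[0,-25,0],[0,0,0],70],
  [[0,-35,0],[0,0,0],70],
  [[0,-35,0],[0,0,0],70],
  [[0,-10,0],[0,0,0],70],
  [[0,0,0],[0,0,0],70],
])

```text
time: 17.62
tool_pos: [480.9, 164.1, 270.8]
tcp_rot: [-1.592, 0.49, -2.939]
contact_force: [0.4, -0.8, -0.5]
grip_width: 70.2
```

```bash
python3 - <<'E'
from h import *
p,M,o=cur();W=Rw()
print(p,o['joint_positions'],W.T@(p-WIN),M)
print("back 200 in -x:",M.T@np.array([-150,-150,120]))
cv2.imwrite("pics/k_t.png",viewer.capture("top"))
E
```

```text
[480.87145914 164.13472282 270.79772662] [0.15086058 0.06505393 1.92213535 0.07430264 0.66721303 1.46644112] [  3.46350631  -0.18096235 180.44040369] [[-0.86419739  0.45660687  0.21135994]
 [-0.17777959  0.1158752  -0.97722431]
 [-0.47069871 -0.88209019 -0.01896366]]
back 200 in -x: [  99.81270241 -191.72313345  112.60401653]
```

View pics/k_t.png

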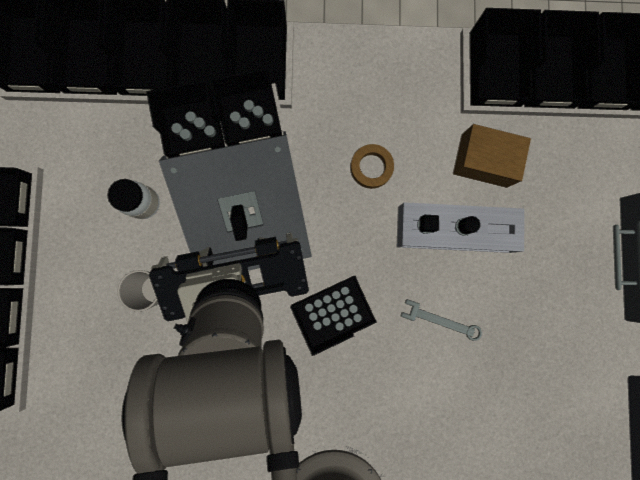

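Key stands in the plate with the robot clear. I'll fit the key's pose from the pictures.

```bash
python3 - <<'E'
from h import *
W=Rw()
def kb(x,y,z,turn,tx=0,ty=0):
    K=W@R.from_euler('xyz',[-ty,tx,0],degrees=True).as_matrix()@R.from_euler('z',-turn,degrees=True).as_matrix()
    m=WIN+W@np.array([x,y,z])+42*K[:,2]
    return [(b8(10,22,-12,48)@K.T+m,(0,0,255)),(b8(18,18,-18,-12)@K.T+m,(255,0,0))]
bx=kb(-4.3,.8,-20,91)
for c,x0,y0,w,h,s in(("top",200,170,80,80,7),("scene",360,200,80,60,8)):
    box(c,0,x0,y0,w,h,s,"l_"+c,bx)
    im=cv2.imread(f"pics/l_{c}.png");hh=im.shape[0]//2;cv2.imwrite(f"pics/l_{c}.png",np.hstack([im[:hh],im[hh:]])[:, :] if c=="x" else cv2.resize(np.hstack([im[:hh],im[hh:]]),None,fx=.65,fy=.65))
for c in("top","scene"):
    for t in("key_mid","key_head"): print(c,t,[(np.round(d['point'],1),round(d['conf'],2)) for d in spot_point(c,t)][:1])
    print(proj(c,WIN+W@np.array([-4.3,.8,22])),proj(c,WIN+W@np.array([-4.3,.8,-20])))
E
```

```text
top key_mid [(array([238.4, 218.2]), 0.95)]
top key_head []
[[240.64197097 218.27201986]] [[241.57344718 209.75642999]]
scene key_mid [(array([394.3, 238.3]), 0.88)]
scene key_head []
[[397.21313347 236.35032939]] [[398.69521982 255.33315114]]
```

View pics/l_top.png

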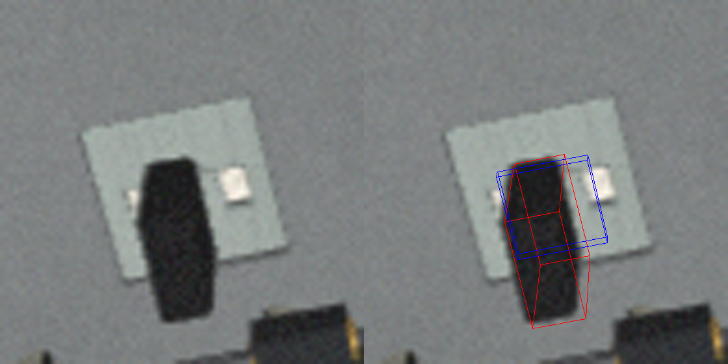

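View pics/l_scene.png

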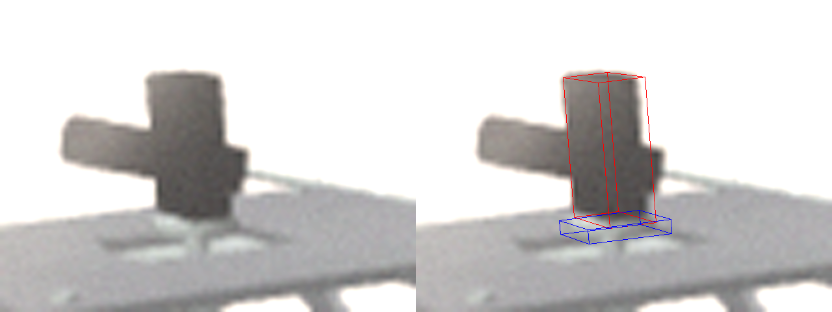

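```bash
python3 - <<'E'
from h import *
from scipy.optimize import minimize
W=Rw()
im=cv2.imread("pics/last_top.png");g=im.max(2)
m=np.zeros_like(g);m[195:245,222:256]=(g[195:245,222:256]<55)
n,l,s,_=cv2.connectedComponentsWithStats(m.astype(np.uint8));k=1+s[1:,4].argmax();M1=(l==k);print(s[k])
im2=cv2.imread("pics/last_scene.png");print(im2[208:250,372:410,1][::4,::3])
S=8
def sil(c,B,x0,y0,w,h):
    q=((proj(c,B)-[x0,y0]+.5)*S-.5);a=np.zeros((h*S,w*S),np.uint8);cv2.fillConvexPoly(a,cv2.convexHull(np.round(q).astype(np.int32)),1);return a
x0,y0,w,h=215,185,55,70
T=cv2.resize(M1[y0:y0+h,x0:x0+w].astype(np.float32),None,fx=S,fy=S,interpolation=cv2.INTER_LINEAR)>.5
def B(v):
    x,y,turn,tx,ty=v
    K=W@R.from_euler('xyz',[-ty,tx,0],degrees=True).as_matrix()@R.from_euler('z',-turn,degrees=True).as_matrix()
    return b8(10,22,-12,48)@K.T+WIN+W@np.array([x,y,-20])+42*K[:,2]
def cost(v,t): 
    a=sil("top",B([v[0],v[1],v[2],*t]),x0,y0,w,h)>0;return (a^T).sum()/T.sum()
for t in((0,0),(3,0),(-3,0),(0,3),(0,-3),(3,-3)):
    best=min((minimize(cost,[-4,y,u],args=(t,),method="Nelder-Mead",options=dict(initial_simplex=np.array([[-4,y,u],[-1,y,u],[-4,y+2,u],[-4,y,u+6]]))) for y in(0,3) for u in(88,98)),key=lambda r:r.fun)
    P=proj("scene",B([*best.x,*t]));
    print(t,np.round(best.x,1),round(best.fun,3),"scene hull cols",P[:,0].min().round(1),P[:,0].max().round(1),"rows",P[:,1].min().round(1),P[:,1].max().round(1), "top4 cols",P[4:,0].min().round(1),P[4:,0].max().round(1),"bot",P[:4,0].min().round(1),P[:4,0].max().round(1))
E
```

```text
[230 205  18  36 506]
[[190 190 191 190 192 189 192 193 190 194 196 195 194]
 [188 189 188 188 192 189 191 190 193 191 192 191 196]
 [187 185 188 189 188 168  81  72  65  58  97 195 190]
 [188 188 190 186 186 169  70  65  59  54  72 191 198]
 [120  93  93  86  93 133  64  56  54  49  53 196 197]
 [ 89  89  81  77  69  62  56  52  48  45  42  93 181]
 [183 161 133  85  59  52  52  45  47  38  40  41 160]
 [190 188 187 192 194 190  48  42  42  38  35  51 172]
 [187 180 176 157 134 114  79  38  38  40  38 107 107]
 [115 114 110 110 110 107 104 118 113  96  83  77  85]
 [116 113 110  96 113 125 137 137 114  99 118 111 103]]
(0, 0) [-3.4  3.2 93. ] 0.073 scene hull cols 389.2 406.6 rows 213.3 243.4 top4 cols 389.2 404.5 bot 391.3 406.6
(3, 0) [-6.6  3.2 93.4] 0.06 scene hull cols 389.5 406.3 rows 212.9 243.8 top4 cols 389.5 404.8 bot 391.1 406.3
(-3, 0) [-0.1  3.3 93.7] 0.099 scene hull cols 389.2 406.8 rows 213.8 243.0 top4 cols 389.2 404.2 bot 391.8 406.8
(0, 3) [-3.2 -0.1 93.6] 0.142 scene hull cols 389.9 405.8 rows 213.5 243.2 top4 cols 389.9 405.1 bot 390.7 405.8
(0, -3) [-3.6  6.5 94.3] 0.111 scene hull cols 388.8 407.2 rows 213.1 243.6 top4 cols 388.8 403.7 bot 392.3 407.2
(3, -3) [-6.5  6.5 94. ] 0.091 scene hull cols 389.0 407.0 rows 212.7 244.0 top4 cols 389.0 404.0 bot 392.0 407.0
```

```bash
python3 - <<'E'
from h import *
o=bot.get_obs();print(o['time'],o['contact_force'],o['grip_width']);print(bot.close_job())
E
```

```text
17.975 [-0.483837   -0.69683898 -0.00252364] 69.68314446146418
the job is handed in; nothing more can be done
None
```

The T-key is locked in the rack and the job was handed in at about 18 s; no verdict is reported. I lifted the key out of the stand and lowered its T-head into the slot. I then pushed it in against the spring, turned it clockwise to the stop, let it spring up and let go.

- **Slot:** I read it off the top picture at about 4 mm down the slope from the window centre. The head went in at the first try without touching.
- **Push:** The arm measured the T-head 25–26 mm below the window. The spring force suggests about 2 mm deeper, so the 24.5 mm mark was passed either way. The key leaned about 3° during the push, on purpose, because a square pose would have taken joint 5 past its range.
- **Turn:** The first 13° sagged upward, so I pushed back down before turning on. It met resistance at about 90°, and the tool read 91° at the end of the turn. The silhouette of the standing key in the top picture fits 93–94°.
- **Lock:** Before letting go I pulled up, and the plate held the key at about 16 N. The T-head's height at the end follows from that pull and the spring force. I could not see it directly.
- **Final check:** The pictures fit a key tilted 0–3°, so it should be within 9° of the panel normal. The two cameras disagree on how far it sits sideways: the top view says about 3 mm, the scene view less. Both are inside the 7 mm limit.
- **Surroundings:** In the last top picture the other two pins and the bystanders were where they started. The gripper was about 90 mm clear of the key, with no contact force beyond noise.

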